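# Chase the spindle thread of a banding wheel pedestal

### The arm

A 6-joint arm with a two-finger parallel gripper is mounted at the origin on the work surface. World frame = base frame: x ahead of the robot, y to its left, z up, the work surface at z = 0. Lengths are in m, angles in rad, forces in N, time in s.
With the tool pointing down it reaches from about 0.35 to 0.85 m from the base axis. Payload 8.1 kg.
Tool frame: the origin (TCP) lies at the very end of the fingers, on their centre line; the grasp point (between the pads) lies 19 mm behind it (env.grasp_offset is the distance from the TCP to the grasp point, in m); z points along the fingers, y is the line along which they close (so a half turn about z gives the same grasp; the last joint's range is limited). The gripper opens to 85 mm and grips with 20 to 120 N. Pads are 22 mm wide; open, the fingers measure 114 mm over their backs; the gripper's body (76 mm by 85 mm) begins 54 mm behind the grasp point. The pads swing forward as they close: fully open they stand 13 mm farther back than shut.
Start: joints at [-1.218, 0.13, 1.488, -0, 1.523, -0.085], TCP at [0.254, -0.543, 0.231] pointing down, gripper open.
Joint ranges: [-2.96, 2.96], [-0.89, 2.26], [0.02, 2.5], [-1.34, 4.48], [0, 2.73], [-2.66, 2.66]. Speed limits (rad/s): [2.39, 2.39, 2.79, 3.14, 3.14, 3.14].

### API

Orientations are given as a unit quaternion [w, x, y, z].
In Python, from plant import status, vision, workorder, env gives the robot as it stands.
- The arm moves only by the tool move_arm, never from a script. Its argument "motion" is one flat list of numbers, 5 for each row, row after row: the closure in counts, from 0 (fully open) to 255 (shut), then the shift along the tool's x, y, z in m, then the turn about the tool's z in rad. In form: [jaw, tx, ty, tz, twist, jaw, tx, ty, tz, twist, ...]. A call has 1 to 20 rows; each row is the pose to reach, as a shift and turn from the pose commanded when the call began, along the tool's axes at that moment; what a row does not reach only later rows make up. A row lasts 1/10 s, in which the tool goes at most 50 mm and 8.59 degrees, less where a joint would pass 70% of its speed; a pose out of reach is approached as far as the arm can. A call with a gripper value outside its range is refused whole. The fingers move at their own pace and stop on an object; "squeeze" is the grip in N (left out, the last holds). Time passes only in rows, so rows that repeat a pose let the fingers close. It gives the time, the measured TCP pose, the force, the opening and the grip force at its end, in the units of the state.
- status.state(): the state, without advancing time (a new reading comes with each control period).
- vision.camera(name): name is "side" or "top" or "wrist"; returns (picture, depth): 420x560x3 uint8, blue, green, red; 420x560 float32, m along the optical axis (not along the pixel's ray), 0 where there is no reading.
- vision.calibration(name): a dict with "vertical_fov" (degrees; the focal length in pixels is half the picture's height over the tangent of half this angle, whatever the lens; pixels are square), "cx", "cy" (the principal point, pixels), "R" (3x3) and "t" (3): a world point X has camera coordinates R X + t. Camera axes: x right, y down, z forward; pixel columns grow to the right and rows downward; lengths in m; the calibration is good to about 2 mm. A picture is of the moment at which its call begins: read the wrist's pose just before it. calibration takes no time and is no camera call; for the wrist camera it gives the pose at the moment of the call.
- workorder.close_job(): hands the job in; it is judged then, once.
The state is a dict: "clock": time; "joint_positions": joint angles; "joint_velocities": joint speeds; "joint_torque": joint torques, N m; "position": TCP position; "tcp_rot": TCP orientation; "contact_force": force on the tool from outside, world axes, zero at the start; "wrist_torque": the same for the moment, N m; "opening": finger opening in m; "grip_force": force on a finger pad.
Only numpy, scipy, OpenCV 4.12 (cv2) and the standard library are available. Lean on these libraries where they do the work, as an engineer would, in place of code of your own. Each camera call takes 0.05 s, during which the arm holds its last target. There are 200 camera calls.

### The job

The thread in the boss of this banding-wheel pedestal is clogged with dried clay and a hand tap is already started in it. Take the T-handled tap wrench from its wooden block and seat it fully on the square end of the tap, then work the tap clockwise, half a turn forward and a quarter turn back, again and again (at least two such back-offs), until you feel it bottom in the blind hole; do not force it there, or at any time, as the tap snaps. Leave the tap at the bottom with the wrench standing seated on it, let go, and do not disturb the jar, bowl and spatula.

Things in the scene. Friction and masses are not known exactly. Their poses are not given: they have to be found in the camera images.
- wrench: T-handled tap wrench, bare steel, loose, 0.3 kg, upright in the block, underside 10 mm above the table. Origin: centre of its underside; z up its shank, x along its bar. Square sleeve 28 mm wide, z 0 to 26 mm, with a 17.2 mm square bore 21 mm deep, open below, sides along x and y. Home on the tap: underside about 21 mm below the tap's top (bore's end rests on it).
- wrench_bar (a point): middle of the wrench's bar, 64 mm above its underside, x along the bar. The bar is 100 mm long (x), 12 mm thick (y) and 12 mm high; gripped from above across its thickness. Below it is a round neck 12 mm thick and 32 mm long, down to the sleeve.
- tool_block: wooden block 90 x 90 x 26 mm, fixed to the table; origin: centre of its underside. A 31 mm square pocket in its top, 16 mm deep, holds the wrench's sleeve.
- pedestal: cast grey round pedestal, bolted down, foot 160 mm across, boss top 46 mm above the table; origin: centre of its underside, z up on the axis of its threaded blind hole. The bottom comes 0.75 to 1 turn forward of the start, at a place not marked: felt as a quick rise of torque above the steady 0.2 N m.
- tap_top (a point): centre of the tap's top, on the vertical axis of the hole, 100 to 105 mm above the table; x and y along the sides of its driving square, turning with it. Square 16 mm wide, 15 mm high, then tapering to 11 mm in the last 4 mm below the top. Right-hand thread: clockwise from above is forward and feeds 4 mm down per turn; about 0.2 N m turns it either way.
- tap (a joint): twist of the tap's springy shank under the turning torque, rad, positive when driven forward, 0 when unloaded; 3 N m per rad (about 0.07 while turning freely). The tap snaps at 0.26 rad (0.8 N m) either way.
- glaze_jar: bystander: clear jar with white lid, 64 mm across, 85 mm high, origin at the centre of its underside
- water_bowl: bystander: white bowl, 110 mm across, 50 mm high, origin at the centre of its underside
- spatula: bystander: spatula 200 mm long, lying flat on the table between the robot and the work, origin under its middle, x along it
Things that resemble listed ones, but are neither listed nor needed, are in the scene too. What is meant by the wrench is not turquoise, and is the smaller of those in its own colour.

How it is judged:
On the way, in this order (a step that is already met when the one before it is completed fails the run):
1. wrench seated on the tap's square (horizontal distance between wrench and tap_top below 0.004 m and z of wrench in the frame of tap_top below -0.014 m), for 0.1 s.
2. first half turn forward: the tap is at least 150 degrees on from its start (1.67 mm down) (distance of tap_top from where it was at the start of the episode above 0.00167 m), for 0.1 s.
3. first quarter turn back: the tap is less than 120 degrees on from its start (1.33 mm) (distance of tap_top from where it was at the start of the episode below 0.00133 m), for 0.1 s.
4. second half turn forward: at least 235 degrees on from its start (2.61 mm) (distance of tap_top from where it was at the start of the episode above 0.00261 m), for 0.1 s.
5. second quarter turn back: less than 205 degrees on from its start (2.28 mm) (distance of tap_top from where it was at the start of the episode below 0.00228 m), for 0.1 s.
At the end, for the whole second after the job is handed in: the tap is at the bottom of the hole (within 30 degrees of turn, 0.34 mm), the wrench stands seated on its square (underside at least 14 mm below the tap's top, within 4 mm of its axis), at rest and let go (all of step 1 and height (world z) of tap_top below 0.10134 m and linear speed of wrench below 0.02 m/s); the robot touches nothing.
It fails at once if the tap is overstrained and snaps (shank twisted more than 0.26 rad, 0.8 N m) (value of joint tap above 0.26 rad or value of joint tap below -0.26 rad).
It fails at once if the jar is moved by more than 30 mm (distance of glaze_jar from where it was at the start of the episode above 0.03 m).
It fails at once if the bowl is moved by more than 30 mm (distance of water_bowl from where it was at the start of the episode above 0.03 m).
It fails at once if the spatula is moved by more than 30 mm (distance of spatula from where it was at the start of the episode above 0.03 m).
It also fails if it takes over 72 s, if anything falls off the work surface, if the arm or the gripper's body presses on something with over 40 N, if the wrist force passes 120 N, or if a joint passes its speed limit or range.

## Working session

There is one attempt and no reset: what is moved stays moved. The work goes in short steps, Python scripts to look and compute and a tool call to move; the robot and the scene stay as the last step left them, time stands still between calls to the robot, and variables do not carry over. Pictures are saved under pics/ and viewed, at most 10 in all, crops included, and the job is handed in when it is done.

Besides the shell and the picture viewer there is one more tool, called after "Call:" by a JSON object that holds its "api" and its "payload", one argument or row to a line. move_arm: Moves the arm, as the interface text tells. Its arguments: {"type":"object","properties":{"motion":{"type":"array","items":{"type":"number"}},"squeeze":{"type":"number"}},"required":["motion"]}

```bash
mkdir -p pics; ls
cat > h.py <<'E'
import numpy as np, cv2
from plant import status, vision, workorder, env
def K(n,c=None):
    c=c or vision.calibration(n); f=210/np.tan(np.radians(c["vertical_fov"])/2)
    return f,c["cx"],c["cy"],np.array(c["R"]),np.array(c["t"])
def ray(k,u,v,z):
    f,cx,cy,R,t=k; d=R.T@np.array([(u-cx)/f,(v-cy)/f,1]); o=-R.T@t
    return o+d*(z-o[2])/d[2]
def dep(k,u,v,D):
    f,cx,cy,R,t=k; return R.T@(np.array([(u-cx)/f,(v-cy)/f,1])*D-t)
def proj(k,X):
    f,cx,cy,R,t=k; p=R@np.array(X)+t; return f*p[0]/p[2]+cx,f*p[1]/p[2]+cy
def shot(n):
    k=K(n); im,d=vision.camera(n); return k,im,d
E
python3 - <<'E'
from h import *
for n in("top","side"):
    k,im,d=shot(n); cv2.imwrite(f"pics/{n}0.png",im); np.save(f"{n}0.npy",d); print(n,k)
print(status.state()); print(env.grasp_offset)
E
```

```text
pics
top (np.float64(538.7188829339171), 271.1652106017595, 206.88969399917156, array([[ 8.09013005e-04, -9.99999258e-01,  9.10614463e-04],
       [-9.91354012e-01, -9.21501772e-04, -1.31211182e-01],
       [ 1.31211924e-01, -7.96589748e-04, -9.91354022e-01]]), array([0.01704602, 0.57045451, 1.1731412 ]))
side (np.float64(498.14217507865675), 281.1530145997581, 219.4110944184307, array([[-0.97609825, -0.21701698,  0.01165466],
       [-0.1507806 ,  0.63760935, -0.75545981],
       [ 0.15651649, -0.7391603 , -0.65509132]]), array([0.52323619, 0.15329153, 1.03279794]))
{'clock': 0.1, 'joint_positions': array([-1.21839411e+00,  1.31068591e-01,  1.48919437e+00, -1.57650850e-05,
        1.52303642e+00, -8.54223310e-02]), 'joint_velocities': array([-0.0003532 , -0.00143798, -0.00226323, -0.00119936,  0.00020878,
        0.00199943]), 'joint_torque': array([ 1.34499860e-03, -5.70949173e+01, -5.01943231e+01, -2.45233559e-04,
        8.06281896e-03, -1.15199614e-04]), 'position': array([ 0.25420608, -0.5429178 ,  0.23034637]), 'tcp_rot': array([-8.44724143e-04,  9.76133808e-01,  2.17168279e-01, -1.21380680e-04]), 'contact_force': array([-0.0233896 , -0.3569237 , -0.13953039]), 'wrist_torque': array([-0.00993358, -0.00073099, -0.03010596]), 'grip_force': 0.0, 'opening': 0.08559392023527226}
0.0187
```

View pics/top0.png

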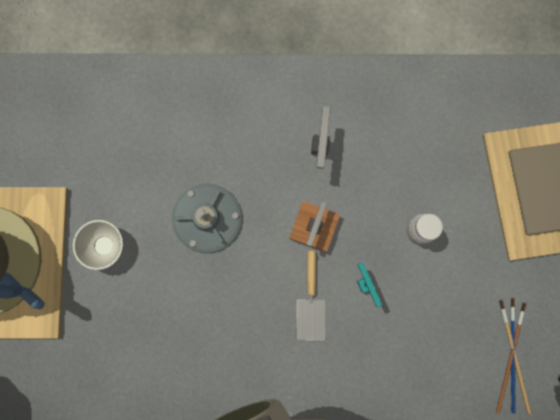

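View pics/side0.png

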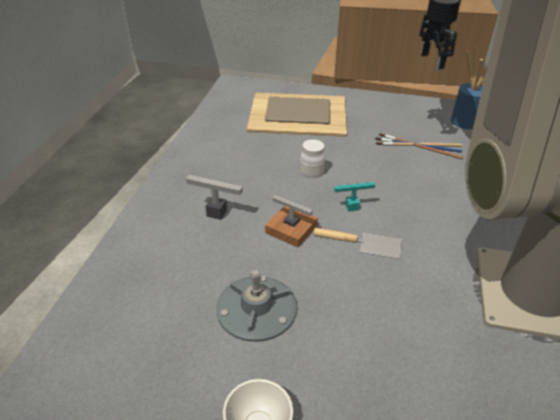

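Candidates in the top view are the large bare-steel T-wrench at (323,138), a turquoise one at (369,285) and a smaller steel one in the wooden block at (316,225). The last fits: it is steel, the smaller of its colour, and in the block. The tap is at (206,216), the bowl at (98,245), the jar at (425,229) and the spatula at (311,300). I'll confirm with a crop and measure.

Run:
```python
from h import *
im=cv2.imread("pics/top0.png"); d=np.load("top0.npy"); k=K("top")
cv2.imwrite("pics/crop1.png",cv2.resize(im[90:270,160:400],None,fx=3.3,fy=3.3,interpolation=cv2.INTER_CUBIC))
f,cx,cy,R,t=k
v,u=np.mgrid[0:420,0:560]; P=(np.stack([(u-cx)/f,(v-cy)/f,np.ones_like(d)],-1)*d[...,None]-t)@R
np.save("P.npy",P)
Z=P[...,2]
def blob(name,box,z0,z1):
    x0,x1,y0,y1=box; m=np.zeros_like(Z,bool); m[y0:y1,x0:x1]=(Z[y0:y1,x0:x1]>z0)&(Z[y0:y1,x0:x1]<z1)
    p=P[m]; r=cv2.minAreaRect((p[:,:2]*1000).astype(np.float32)); print(name,m.sum(),p.mean(0).round(4),np.round(r[0],1),np.round(r[1],1),round(r[2],1),p[:,2].max().round(4)); 
    c=np.linalg.svd(p[:,:2]-p[:,:2].mean(0),full_matrices=False)[2][0]; print("  axis deg",np.degrees(np.arctan2(c[1],c[0])).round(1))
blob("bar",(285,345,195,255),.065,.095)
blob("big",(305,345,95,180),.065,.14)
blob("tap",(185,230,195,240),.09,.12)
blob("boss",(185,230,195,240),.036,.055)
blob("block",(285,345,195,255),.018,.034)
blob("jar",(400,450,205,250),.07,.1)
print(ray(k,316,226,.08),ray(k,206,214,.1025))
```

```text
bar 263 [ 0.5299 -0.0804  0.0805] [530.  -80.5] [11.9 99.6] 70.0 0.0872
  axis deg 160.0
big 492 [ 0.7172 -0.0955  0.0957] [718.5 -96.1] [ 16.8 137.2] 83.7 0.1031
  axis deg 173.7
tap 65 [0.5498 0.1647 0.103 ] [550.4 165.4] [16.5 15.6] 38.9 0.11
  axis deg -160.2
boss 428 [0.5485 0.1636 0.0466] [550.1 164.3] [55.5 56.3] 89.9 0.0541
  axis deg 147.4
block 1299 [ 0.5288 -0.0803  0.0265] [521.2 -77.4] [ 90.  109.6] 70.0 0.0339
  axis deg -122.4
jar 576 [ 0.5227 -0.3209  0.0848] [ 523.3 -321.9] [55.2 55.5] 30.4 0.094
  axis deg 106.3
[ 0.52331494 -0.07921178  0.08      ] [0.54649937 0.15585601 0.1025    ]
```

View pics/crop1.png

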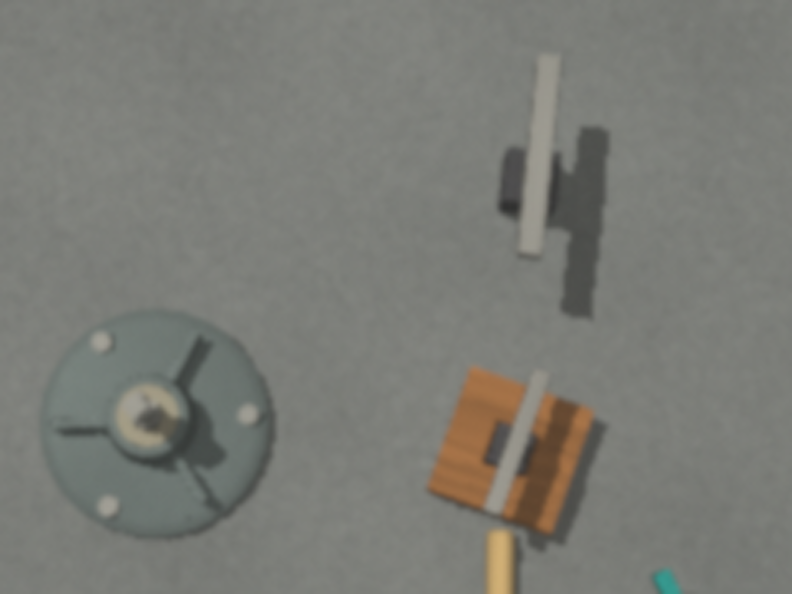

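The crop confirms it: the smaller steel wrench stands in the block, with its bar centre at about crop (517,442) measuring 100 x 12 mm at z 0.08. The tap is at crop (147,412), with its top about 0.104 high. I'll go above the wrench with the bar's yaw, taking the low-J6 choice to leave room for forward turning.

```bash
cat >> h.py <<'E'
def pose():
    s=status.state(); w,x,y,z=s["tcp_rot"]; psi=2*np.arctan2(y,x); return s,np.array(s["position"]),psi
def plan(X,psi_deg=None):
    s,p,a=pose(); d=np.array(X)-p; c,n=np.cos(a),np.sin(a)
    tw=0 if psi_deg is None else (np.degrees(a)-psi_deg)
    print("psi",np.degrees(a).round(2),"p",p.round(4),"j6",s["joint_positions"][5].round(3),"-> t",np.round([d@[c,n,0],d@[n,-c,0],-d[2]],4),"twist opts",[np.round(np.radians(tw+q),3) for q in(-360,-180,0,180,360)])
E
python3 -c "
from h import *
plan((.527,-.08,.23),160)"
```

```text
psi 25.09 p [ 0.2542 -0.5429  0.2303] j6 -0.085 -> t [ 4.433e-01 -3.036e-01  3.000e-04] twist opts [np.float64(-8.638), np.float64(-5.496), np.float64(-2.355), np.float64(0.787), np.float64(3.928)]
```

Call:
{"api": "move_arm", "payload": {
  "motion": [0,0.443,-0.304,0,-2.355,0,0.443,-0.304,0,-2.355,0,0.443,-0.304,0,-2.355,0,0.443,-0.304,0,-2.355,0,0.443,-0.304,0,-2.355,0,0.443,-0.304,0,-2.355,0,0.443,-0.304,0,-2.355,0,0.443,-0.304,0,-2.355,0,0.443,-0.304,0,-2.355,0,0.443,-0.304,0,-2.355,0,0.443,-0.304,0,-2.355,0,0.443,-0.304,0,-2.355,0,0.443,-0.304,0,-2.355,0,0.443,-0.304,0,-2.355,0,0.443,-0.304,0,-2.355,0,0.443,-0.304,0,-2.355,0,0.443,-0.304,0,-2.355,0,0.443,-0.304,0,-2.355,0,0.443,-0.304,0,-2.355,0,0.443,-0.304,0,-2.355],
  "squeeze": 60
}}

```text
clock: 2.1
position: [0.5267, -0.0803, 0.2312]
tcp_rot: [-0.0, 0.174, 0.985, 0.0]
contact_force: [0.5, -0.6, -0.2]
opening: 0.0854
grip_force: 0.0
```

Run:
```python
from h import *
k,im,d=shot("wrist"); cv2.imwrite("pics/w1.png",im); np.savez("w1.npz",d=d,R=k[3],t=k[4],f=k[:3])
f,cx,cy,R,t=k; v,u=np.mgrid[0:420,0:560]; P=(np.stack([(u-cx)/f,(v-cy)/f,np.ones_like(d)],-1)*d[...,None]-t)@R
Z=P[...,2]; print("cam",(-R.T@t).round(3),R.round(2).tolist())
near=np.hypot(P[...,0]-.527,P[...,1]+.08)<.075
m=(near&(Z>.07)&(Z<.09)&(d>0)).astype(np.uint8)
p=P[m>0]; print(len(p),p.mean(0).round(4),[np.round(q,1) for q in cv2.minAreaRect((p[:,:2]*1000).astype(np.float32))])
(a,b),wh,an=cv2.minAreaRect(cv2.findNonZero(m)[:,0]); print("px",a,b,wh,an,"ray",ray(k,a,b,.08).round(4))
plan((.529,-.0804,.23),160)
```

```text
cam [ 0.459 -0.055  0.374] [[0.34, 0.94, 0.0], [0.9, -0.33, 0.28], [0.27, -0.1, -0.96]]
1708 [ 0.5272 -0.0792  0.0795] [array([529.9, -80.3]), array([11.9, 99.5]), np.float64(69.8)]
px 278.5 192.0 (118.0, 15.0) 90.0 ray [ 0.5274 -0.0792  0.08  ]
psi 159.94 p [ 0.5267 -0.0803  0.2313] j6 -1.468 -> t [-0.0022  0.0007  0.0013] twist opts [np.float64(-6.284), np.float64(-3.143), np.float64(-0.001), np.float64(3.141), np.float64(6.282)]
```

View pics/w1.png

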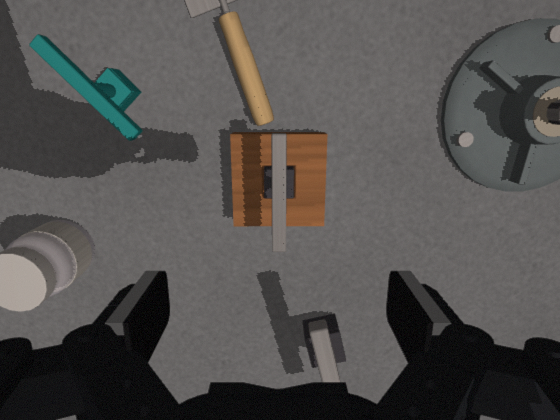

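The wrist view shows the bar of the block's wrench vertical at columns 272–286, rows 133–250, lined up with the centre of the fingers. Both views put it at (0.5295, -0.080). I'll go down and grip.

Call:
{"api": "move_arm", "payload": {
  "motion": [0,-0.0025,0.001,0.04,0,0,-0.0025,0.001,0.08,0,0,-0.0025,0.001,0.12,0,0,-0.0025,0.001,0.15,0,0,-0.0025,0.001,0.17,0,0,-0.0025,0.001,0.176,0,0,-0.0025,0.001,0.176,0,0,-0.0025,0.001,0.176,0,255,-0.0025,0.001,0.176,0,255,-0.0025,0.001,0.176,0,255,-0.0025,0.001,0.176,0,255,-0.0025,0.001,0.176,0,255,-0.0025,0.001,0.176,0,255,-0.0025,0.001,0.176,0,255,-0.0025,0.001,0.176,0,255,-0.0025,0.001,0.176,0,255,-0.0025,0.001,0.176,0,255,-0.0025,0.001,0.176,0],
  "squeeze": 60
}}

```text
clock: 3.95
position: [0.5296, -0.0803, 0.0556]
tcp_rot: [0.0, 0.174, 0.985, -0.0]
contact_force: [-1.1, -0.3, 4.8]
opening: 0.0105
grip_force: 59.4
```

Call:
{"api": "move_arm", "payload": {
  "motion": [255,0,0,-0.005,0,255,0,0,-0.02,0,255,0,0,-0.05,0,255,0,0,-0.09,0,255,0,0,-0.13,0,255,0,0,-0.155,0,255,0.0035,0.028,-0.155,-0.1,255,0.0065,0.058,-0.155,-0.2,255,0.01,0.088,-0.155,-0.3,255,0.0135,0.118,-0.155,-0.4,255,0.017,0.148,-0.155,-0.5,255,0.02,0.178,-0.155,-0.6,255,0.0235,0.208,-0.155,-0.7,255,0.027,0.238,-0.155,-0.8,255,0.03,0.268,-0.155,-0.9,255,0.033,0.283,-0.155,-1.0,255,0.0335,0.288,-0.155,-1.03,255,0.0335,0.288,-0.155,-1.03,255,0.0335,0.288,-0.155,-1.03]
}}

```text
clock: 5.85
position: [0.5962, 0.2011, 0.2104]
tcp_rot: [-0.0, -0.333, 0.943, -0.0]
contact_force: [0.7, -0.4, -3.5]
opening: 0.0106
grip_force: 59.0
```

Run:
```python
from h import *
print(status.state()["joint_positions"].round(3),status.state()["contact_force"])
k,im,d=shot("wrist"); cv2.imwrite("pics/w2.png",im); np.savez("w2.npz",d=d,R=k[3],t=k[4],f=k[:3],im=im)
f,cx,cy,R,t=k; v,u=np.mgrid[0:420,0:560]; P=(np.stack([(u-cx)/f,(v-cy)/f,np.ones_like(d)],-1)*d[...,None]-t)@R
Z=P[...,2]
r=np.hypot(P[...,0]-.55,P[...,1]-.164)
def rect(lo,hi,rad):
    m=(r<rad)&(Z>lo)&(Z<hi)&(d>0); p=P[m]; vv,uu=np.nonzero(m)
    print(lo,hi,len(p),p.mean(0).round(4),[np.round(q,1) for q in cv2.minAreaRect((p[:,:2]*1000).astype(np.float32))],"px",uu.mean().round(1),vv.mean().round(1))
rect(.1025,.108,.02); rect(.085,.108,.02); rect(.043,.05,.05); rect(.09,.1,.02)
plan((.55,.164,.21))
```

```text
[ 0.244  0.219  1.428 -0.     1.496 -2.005] [ 0.69597147 -0.36923439 -3.53349023]
0.1025 0.108 402 [0.5503 0.1662 0.1041] [array([550.6, 166. ]), array([15.2, 13.9]), np.float64(35.9)] px 279.4 121.8
0.085 0.108 599 [0.5499 0.166  0.1029] [array([550.2, 166.2]), array([15.5, 15.6]), np.float64(38.9)] px 279.5 121.0
0.043 0.05 3184 [0.5496 0.1656 0.0462] [array([550.6, 166.4]), array([55.3, 55.5]), np.float64(38.8)] px 279.0 116.1
0.09 0.1 31 [0.5453 0.1628 0.0948] [array([550.2, 166.2]), array([15.5, 15.6]), np.float64(38.9)] px 280.1 111.7
psi 218.87 p [0.5962 0.2009 0.2104] j6 -2.006 -> t [0.0591 0.0003 0.0004] twist opts [np.float64(-6.283), np.float64(-3.142), np.float64(0.0), np.float64(3.142), np.float64(6.283)]
```

View pics/w2.png

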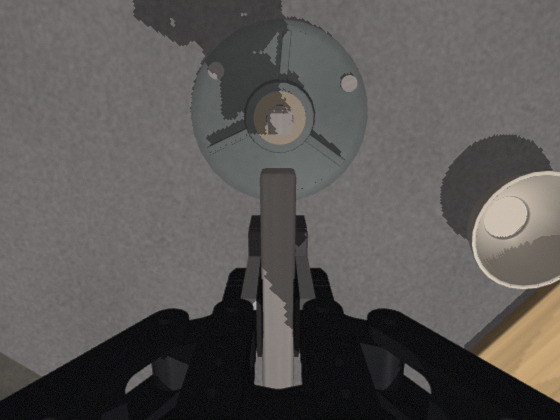

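The tap's square is at (280,121), looking square to the image. The bowl is at right and the held bar runs down columns 262–297. I'll check the tap's angle and where the bar sits in the grip along x.

Run:
```python
from h import *
q=np.load("w2.npz"); d,R,t,im=q["d"],q["R"],q["t"],q["im"]; f,cx,cy=q["f"]
v,u=np.mgrid[0:420,0:560]; P=(np.stack([(u-cx)/f,(v-cy)/f,np.ones_like(d)],-1)*d[...,None]-t)@R
s,p,a=pose(); c,n=np.cos(a),np.sin(a)
T=np.stack([(P-p)@[c,n,0],(P-p)@[n,-c,0],-(P[...,2]-p[2])],-1)   # tool frame
for v0 in (172,180,200,230,260,300,340,375,384,387,390): print(v0,T[v0,278].round(4))
m=(abs(T[...,1])<.009)&(abs(T[...,2]+.0247)<.004)&(u>255)&(u<305)
X=T[m]; print(len(X),X.min(0).round(4),X.max(0).round(4)); 
mm=m&(T[...,0]>.02); X=T[mm]; print("front bar y",np.percentile(X[:,1],[2,98]).round(4), "slope", np.polyfit(X[:,0],X[:,1],1))
cv2.imwrite("pics/w2c.png",cv2.resize(im[80:200,220:340],None,fx=5,fy=5,interpolation=cv2.INTER_NEAREST))
```

```text
172 [ 0.0485  0.0007 -0.0215]
180 [ 0.0464  0.0007 -0.024 ]
200 [ 0.0397  0.0008 -0.0242]
230 [ 0.0291  0.0008 -0.024 ]
260 [ 0.0178  0.0008 -0.0234]
300 [ 0.0023  0.0008 -0.0238]
340 [-0.0142  0.0008 -0.0242]
375 [-0.0302  0.0008 -0.0237]
384 [-0.0349  0.0008 -0.0232]
387 [-0.0352  0.0008 -0.0244]
390 [ 0.0092  0.0007 -0.0743]
7247 [-0.0363 -0.0071 -0.0286] [ 0.0488  0.009  -0.0207]
front bar y [-0.0051  0.0063] slope [0.00063048 0.00056334]
```

View pics/w2c.png

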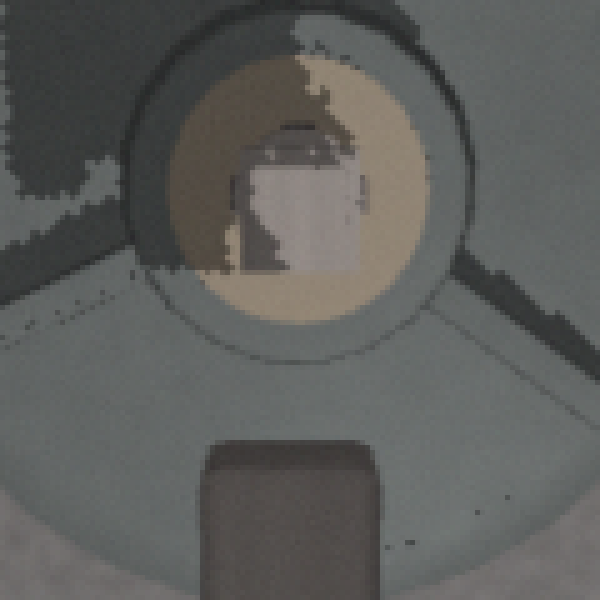

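The tap's square is parallel to the image axes (crop 240–362 × 165–270), so no twist is needed. The offset is about tx 0.0585, ty 0.001. I'll move over it and lower to just above the tap.

Call:
{"api": "move_arm", "payload": {
  "motion": [255,0.02,0,0,0,255,0.04,0.0005,0,0,255,0.055,0.001,0,0,255,0.0585,0.001,0,0,255,0.0585,0.001,0.02,0,255,0.0585,0.001,0.04,0,255,0.0585,0.001,0.052,0,255,0.0585,0.001,0.052,0,255,0.0585,0.001,0.052,0]
}}

```text
clock: 6.8
position: [0.5505, 0.1658, 0.1587]
tcp_rot: [0.0, -0.334, 0.943, 0.0]
contact_force: [0.2, 0.3, -2.9]
opening: 0.0111
grip_force: 58.9
```

Run:
```python
from h import *
s,p,a=pose(); print(p.round(4),np.degrees(a),s["contact_force"].round(2),s["wrist_torque"].round(3))
k,im,d=shot("side"); f,cx,cy,R,t=k; u,v=proj(k,(.55,.166,.1)); u,v=int(u),int(v); print(u,v)
c=im[max(v-60,0):v+60,max(u-70,0):u+70]; cv2.imwrite("pics/s1.png",cv2.resize(c,None,fx=5,fy=5,interpolation=cv2.INTER_CUBIC))
```

```text
[0.5505 0.1658 0.1587] 218.99932213031963 [ 0.22  0.28 -2.91] [ 0.053 -0.028 -0.027]
255 273
```

View pics/s1.png

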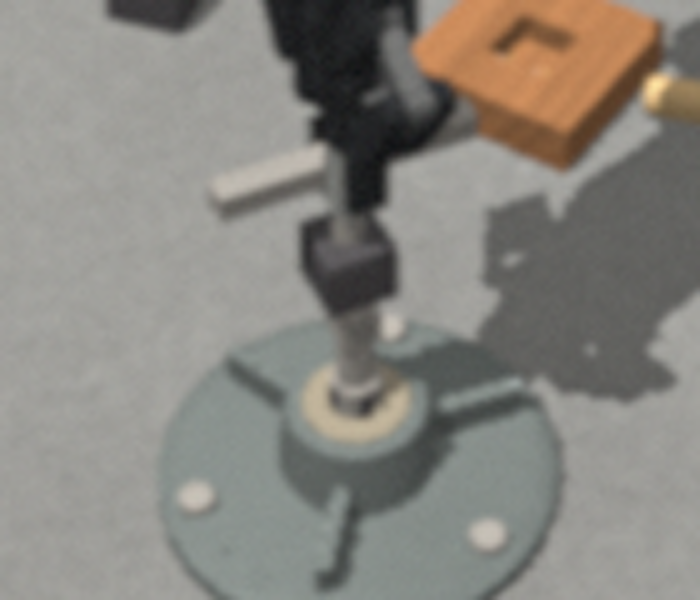

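Run:
```python
from h import *
k=K("side"); f=lambda X:np.round((np.array(proj(k,X))-[185,213])*5,0)
for z in(.046,.08,.104,.1127,.1387,.16): print(z,f((.5505,.1658,z)))
print(f((.5555,.1658,.104)),f((.5505,.1708,.104)))
k,im,d=shot("side")
F,cx,cy,R,t=k; v,u=np.mgrid[0:420,0:560]; P=(np.stack([(u-cx)/F,(v-cy)/F,np.ones_like(d)],-1)*d[...,None]-t)@R
Z=P[...,2]; r=np.hypot(P[...,0]-.5505,P[...,1]-.1658)
for lo,hi in((.06,.085),(.09,.104),(.117,.136),(.145,.15)):
    m=(r<.03)&(Z>lo)&(Z<hi)&(d>0)&(abs(u-255)<15); p=P[m]; print(lo,hi,m.sum(),p.mean(0).round(4),np.ptp(p[:,:2],0).round(3),((u[m].mean()-185)*5).round(1))
```

```text
0.046 [353. 396.]
0.08 [351. 337.]
0.104 [350. 293.]
0.1127 [349. 277.]
0.1387 [347. 228.]
0.16 [346. 186.]
[337. 291.] [346. 303.]
0.06 0.085 81 [0.5483 0.1718 0.0697] [0.018 0.018] 353.4
0.09 0.104 52 [0.5459 0.1725 0.0975] [0.019 0.012] 357.5
0.117 0.136 143 [0.5473 0.1773 0.1271] [0.037 0.031] 348.7
0.145 0.15 12 [0.5495 0.1712 0.1473] [0.011 0.005] 345.8
```

The sleeve is at crop (349,262) over the tap at (355,345). They agree within about 1 mm, well inside the taper's ±3 mm capture. I'll lower gently with a 0.5 mm correction and read the forces.

Call:
{"api": "move_arm", "payload": {
  "motion": [255,0.0005,0.0005,0.003,0,255,0.0005,0.0005,0.006,0,255,0.0005,0.0005,0.009,0,255,0.0005,0.0005,0.0115,0,255,0.0005,0.0005,0.0135,0,255,0.0005,0.0005,0.0135,0]
}}

```text
clock: 7.5
position: [0.5493, 0.1658, 0.1443]
tcp_rot: [-0.0, -0.334, 0.943, 0.0]
contact_force: [-0.1, -0.2, -3.4]
opening: 0.0112
grip_force: 59.0
```

```bash
cat > st.py <<'E'
from h import *
s,p,a=pose(); print(s["clock"],p.round(4),"psi",np.degrees(a).round(2),"j6",s["joint_positions"][5].round(3),"F",s["contact_force"].round(2),"M",s["wrist_torque"].round(3),"grip",round(s["opening"],4),round(s["grip_force"],1))
E
python3 st.py
```

```text
7.5 [0.5493 0.1658 0.1443] psi 219.03 j6 -2.048 F [-0.12 -0.22 -3.39] M [ 0.03  -0.073 -0.061] grip 0.0112 59.0
```

Call:
{"api": "move_arm", "payload": {
  "motion": [255,0,0,0.003,0,255,0,0,0.006,0,255,0,0,0.009,0,255,0,0,0.011,0,255,0,0,0.013,0,255,0,0,0.013,0]
}}

```text
clock: 8.1
position: [0.5494, 0.1658, 0.1314]
tcp_rot: [-0.0, -0.334, 0.943, 0.0]
contact_force: [0.4, -0.4, -4.1]
opening: 0.0108
grip_force: 59.0
```

```bash
python3 st.py
```

```text
8.1 [0.5494 0.1658 0.1314] psi 219.03 j6 -2.048 F [ 0.36 -0.36 -4.11] M [-0.061 -0.05  -0.008] grip 0.0108 59.0
```

Seated freely, about 19 mm deep. I'll start the first forward turn and check the torque early.

Call:
{"api": "move_arm", "payload": {
  "motion": [255,0,0,0,0.1,255,0,0,0,0.2,255,0,0,0,0.3,255,0,0,0,0.4]
}}

```text
clock: 8.5
position: [0.5495, 0.1658, 0.1316]
tcp_rot: [-0.0, -0.138, 0.99, -0.0]
contact_force: [-0.2, -0.3, -4.9]
opening: 0.011
grip_force: 58.9
```

```bash
python3 st.py
```

```text
8.5 [0.5495 0.1658 0.1316] psi 195.89 j6 -1.644 F [-0.25 -0.34 -4.93] M [-0.122 -0.036  0.234] grip 0.011 58.9
```

Steady torque is 0.23 N m, as expected. I'll go on to the half turn, feeding down as it turns.

Call:
{"api": "move_arm", "payload": {
  "motion": [255,0,0,0.0001,0.14,255,0,0,0.0002,0.28,255,0,0,0.0003,0.42,255,0,0,0.0004,0.56,255,0,0,0.0005,0.7,255,0,0,0.0006,0.84,255,0,0,0.0007,0.98,255,0,0,0.0008,1.12,255,0,0,0.0009,1.26,255,0,0,0.001,1.4,255,0,0,0.0011,1.54,255,0,0,0.0012,1.68,255,0,0,0.0013,1.82,255,0,0,0.0014,1.96,255,0,0,0.0015,2.1,255,0,0,0.0016,2.24,255,0,0,0.0017,2.38,255,0,0,0.0018,2.52,255,0,0,0.0019,2.66,255,0,0,0.002,2.76]
}}

```text
clock: 10.5
position: [0.5503, 0.1661, 0.13]
tcp_rot: [0.0, 0.946, 0.323, 0.001]
contact_force: [3.6, 0.1, -6.9]
opening: 0.011
grip_force: 58.7
```

```bash
python3 st.py
```

```text
10.5 [0.5503 0.1661 0.13  ] psi 37.68 j6 1.117 F [ 3.58  0.1  -6.93] M [ 0.219 -0.743  0.213] grip 0.011 58.7
```

Call:
{"api": "move_arm", "payload": {
  "motion": [255,0,0,0,0,255,0,0,0,0,255,0,0,-0.0001,-0.12,255,0,0,-0.0002,-0.24,255,0,0,-0.0003,-0.36,255,0,0,-0.0004,-0.48,255,0,0,-0.0005,-0.6,255,0,0,-0.0006,-0.72,255,0,0,-0.0007,-0.84,255,0,0,-0.0008,-0.96,255,0,0,-0.0009,-1.08,255,0,0,-0.001,-1.2,255,0,0,-0.001,-1.32,255,0,0,-0.001,-1.44,255,0,0,-0.001,-1.56,255,0,0,-0.001,-1.68,255,0,0,-0.001,-1.75,255,0,0,-0.001,-1.75,255,0,0,-0.001,-1.75]
}}

```text
clock: 12.4
position: [0.5497, 0.1661, 0.1313]
tcp_rot: [0.0, 0.357, 0.934, 0.0]
contact_force: [0.4, 1.2, -0.0]
opening: 0.0109
grip_force: 59.5
```

```bash
python3 st.py
```

```text
12.4 [0.5497 0.1661 0.1313] psi 138.19 j6 -0.637 F [ 0.41  1.17 -0.02] M [ 0.269 -0.135 -0.212] grip 0.0109 59.5
```

Call:
{"api": "move_arm", "payload": {
  "motion": [255,0,0,0.0001,0.145,255,0,0,0.0002,0.29,255,0,0,0.0003,0.435,255,0,0,0.0004,0.58,255,0,0,0.0005,0.725,255,0,0,0.0006,0.87,255,0,0,0.0007,1.015,255,0,0,0.0008,1.16,255,0,0,0.0009,1.305,255,0,0,0.001,1.45,255,0,0,0.0011,1.595,255,0,0,0.0012,1.74,255,0,0,0.0013,1.885,255,0,0,0.0014,2.03,255,0,0,0.0015,2.175,255,0,0,0.0016,2.32,255,0,0,0.0017,2.465,255,0,0,0.0018,2.61,255,0,0,0.0019,2.755,255,0,0,0.002,2.9]
}}

```text
clock: 14.4
position: [0.5503, 0.1656, 0.1292]
tcp_rot: [0.0, 0.97, -0.244, 0.001]
contact_force: [3.9, -1.2, -2.5]
opening: 0.0108
grip_force: 59.1
```

```bash
python3 st.py
```

```text
14.4 [0.5503 0.1656 0.1292] psi -28.3 j6 2.269 F [ 3.88 -1.16 -2.54] M [-0.231 -0.732  0.24 ] grip 0.0108 59.1
```

Call:
{"api": "move_arm", "payload": {
  "motion": [255,0,0,0.0001,0.08,255,0,0,0.0001,0.15,255,0,0,0.0001,0.15,255,0,0,0.0001,0.15,255,0,0,0,0.03,255,0,0,-0.0001,-0.09,255,0,0,-0.0002,-0.21,255,0,0,-0.0003,-0.33,255,0,0,-0.0004,-0.45,255,0,0,-0.0004,-0.57,255,0,0,-0.0005,-0.69,255,0,0,-0.0006,-0.81,255,0,0,-0.0006,-0.93,255,0,0,-0.0007,-1.05,255,0,0,-0.0007,-1.17,255,0,0,-0.0007,-1.21,255,0,0,-0.0007,-1.21,255,0,0,-0.0007,-1.21]
}}

```text
clock: 16.2
position: [0.5499, 0.1661, 0.1297]
tcp_rot: [-0.0, 0.936, 0.353, 0.0]
contact_force: [4.8, 0.6, -4.0]
opening: 0.011
grip_force: 59.1
```

```bash
python3 st.py
```

```text
16.2 [0.5499 0.1661 0.1297] psi 41.36 j6 1.053 F [ 4.84  0.61 -4.  ] M [ 0.152 -0.966 -0.247] grip 0.011 59.1
```

Both back-offs are done. Now I'll regrip: open, lift clear of the bar, turn back half a turn, lower and close.

Call:
{"api": "move_arm", "payload": {
  "motion": [255,0,0,0,0.1,230,0,0,0,0.1,0,0,0,0,0.1,0,0,0,0,0.1,0,0,0,0,0.1,0,0,0,0,0.1,0,0,0,0,0.1,0,0,0,0,0.1,0,0,0,0,0.1,0,0,0,-0.02,0.1,0,0,0,-0.04,0.1,0,0,0,-0.06,0.1,0,0,0,-0.06,0.1]
}}

```text
clock: 17.5
position: [0.5515, 0.1664, 0.1932]
tcp_rot: [0.0, 0.952, 0.306, 0.003]
contact_force: [0.7, 0.5, -0.6]
opening: 0.0853
grip_force: 0.0
```

Run:
```python
import st
from h import *
k,im,d=shot("wrist"); cv2.imwrite("pics/w3.png",im)
f,cx,cy,R,t=k; v,u=np.mgrid[0:420,0:560]; P=(np.stack([(u-cx)/f,(v-cy)/f,np.ones_like(d)],-1)*d[...,None]-t)@R
m=(np.hypot(P[...,0]-.55,P[...,1]-.166)<.06)&(P[...,2]>.143)&(P[...,2]<.16)&(d>0)&(abs(u-280)<90)&(v<330)
p=P[m]; print(len(p),p.mean(0).round(4),[np.round(q,1) for q in cv2.minAreaRect((p[:,:2]*1000).astype(np.float32))])
```

```text
17.5 [0.5515 0.1664 0.1932] psi 35.69 j6 1.152 F [ 0.74  0.5  -0.64] M [-0.01  -0.002 -0.006] grip 0.0853 0.0
3944 [0.5536 0.1685 0.1511] [array([550.2, 166.4]), array([100. ,  12.1]), np.float64(30.7)]
```

View pics/w3.png

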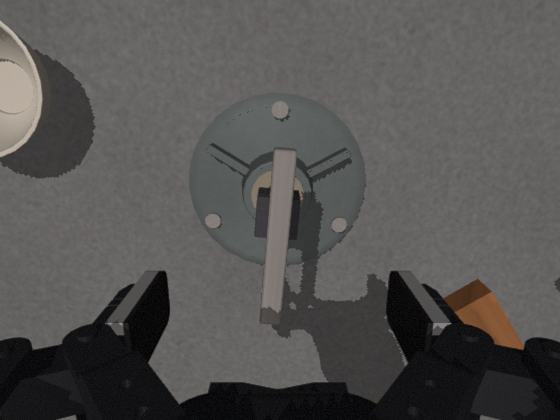

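The wrench stands home on the tap, with its bar 5° off the tool as expected from play and its centre at (0.5502, 0.1664). Now I'll turn back by 3.05 rad and regrip.

Call:
{"api": "move_arm", "payload": {
  "motion": [0,0,0,0,-0.15,0,0,0,0,-0.3,0,0,0,0,-0.45,0,0,0,0,-0.6,0,0,0,0,-0.75,0,0,0,0,-0.9,0,0,0,0,-1.05,0,0,0,0,-1.2,0,0,0,0,-1.35,0,0,0,0,-1.5,0,0,0,0,-1.65,0,0,0,0,-1.8,0,0,0,0,-1.95,0,0,0,0,-2.1,0,0,0,0,-2.25,0,0,0,0,-2.4,0,0,0,0,-2.55,0,0,0,0,-2.7,0,0,0,0,-2.85,0,0,0,0,-3.0]
}}

```text
clock: 19.55
position: [0.5488, 0.1658, 0.1877]
tcp_rot: [-0.001, -0.241, 0.97, 0.0]
contact_force: [-0.3, 0.3, 0.6]
opening: 0.0857
grip_force: 0.0
```

```bash
python3 -c "
import st
from h import *
plan((.5502,.1664,.1275),210.7)"
```

```text
19.55 [0.5488 0.1658 0.1877] psi 207.93 j6 -1.854 F [-0.26  0.25  0.58] M [ 0.053 -0.011  0.016] grip 0.0857 0.0
psi 207.93 p [0.5488 0.1658 0.1877] j6 -1.854 -> t [-0.0016 -0.0001  0.0602] twist opts [np.float64(-6.332), np.float64(-3.19), np.float64(-0.048), np.float64(3.093), np.float64(6.235)]
```

Call:
{"api": "move_arm", "payload": {
  "motion": [0,-0.001,0,0.02,-0.048,0,-0.001,0,0.04,-0.048,0,-0.001,0,0.053,-0.048,0,-0.001,0,0.06,-0.048,0,-0.001,0,0.06,-0.048,0,-0.001,0,0.06,-0.048,255,-0.001,0,0.06,-0.048,255,-0.001,0,0.06,-0.048,255,-0.001,0,0.06,-0.048,255,-0.001,0,0.06,-0.048,255,-0.001,0,0.06,-0.048,255,-0.001,0,0.06,-0.048,255,-0.001,0,0.06,-0.048,255,-0.001,0,0.06,-0.048,255,-0.001,0,0.06,-0.048,255,-0.001,0,0.06,-0.048]
}}

```text
clock: 21.15
position: [0.5507, 0.1664, 0.1298]
tcp_rot: [0.0, -0.262, 0.965, -0.0]
contact_force: [-0.1, -1.6, 2.8]
opening: 0.0107
grip_force: 59.8
```

```bash
python3 st.py
```

```text
21.15 [0.5507 0.1664 0.1298] psi 210.32 j6 -1.896 F [-0.11 -1.55  2.83] M [-0.14   0.066  0.049] grip 0.0107 59.8
```

Call:
{"api": "move_arm", "payload": {
  "motion": [255,0,0,0,0.12,255,0,0,0.0001,0.24,255,0,0,0.0002,0.36,255,0,0,0.0003,0.48,255,0,0,0.0004,0.6,255,0,0,0.0005,0.72,255,0,0,0.0006,0.84,255,0,0,0.0007,0.96,255,0,0,0.0007,1.08,255,0,0,0.0008,1.2,255,0,0,0.0008,1.28,255,0,0,0.0008,1.28]
}}

```text
clock: 22.35
position: [0.5509, 0.1661, 0.1291]
tcp_rot: [0.001, 0.367, 0.93, -0.0]
contact_force: [0.3, -2.4, 4.4]
opening: 0.0107
grip_force: 60.0
```

```bash
python3 st.py
```

```text
22.35 [0.5509 0.1661 0.1291] psi 136.92 j6 -0.615 F [ 0.27 -2.4   4.42] M [-0.502 -0.117  0.269] grip 0.0107 60.0
```

Call:
{"api": "move_arm", "payload": {
  "motion": [255,0,0,0,0.05,255,0,0,0,0.1,255,0,0,0,0.1]
}}

```text
clock: 22.65
position: [0.5508, 0.1661, 0.129]
tcp_rot: [0.0, 0.412, 0.911, -0.0]
contact_force: [1.6, -2.3, 3.9]
opening: 0.0106
grip_force: 60.0
```

```bash
python3 st.py
```

```text
22.65 [0.5508 0.1661 0.129 ] psi 131.34 j6 -0.517 F [ 1.55 -2.3   3.9 ] M [-0.56  -0.172  0.208] grip 0.0106 60.0
```

Call:
{"api": "move_arm", "payload": {
  "motion": [255,0,0,0.0001,0.05,255,0,0,0.0001,0.1,255,0,0,0.0001,0.1]
}}

```text
clock: 22.95
position: [0.5508, 0.1662, 0.1289]
tcp_rot: [0.0, 0.457, 0.89, 0.0]
contact_force: [1.3, -3.6, 4.3]
opening: 0.0107
grip_force: 60.1
```

```bash
python3 st.py
```

```text
22.95 [0.5508 0.1662 0.1289] psi 125.64 j6 -0.418 F [ 1.31 -3.63  4.34] M [-0.625 -0.145  0.229] grip 0.0107 60.1
```

Call:
{"api": "move_arm", "payload": {
  "motion": [255,0,0,0,0.05,255,0,0,0,0.1,255,0,0,0,0.1]
}}

```text
clock: 23.25
position: [0.5508, 0.1662, 0.1289]
tcp_rot: [0.0, 0.501, 0.866, 0.0]
contact_force: [0.2, -3.3, 5.1]
opening: 0.0105
grip_force: 60.0
```

```bash
python3 st.py
```

```text
23.25 [0.5508 0.1662 0.1289] psi 119.93 j6 -0.318 F [ 0.18 -3.32  5.08] M [-0.743 -0.166  0.289] grip 0.0105 60.0
```

Call:
{"api": "move_arm", "payload": {
  "motion": [255,0,0,0.0001,0.03,255,0,0,0.0001,0.06,255,0,0,0.0001,0.06]
}}

```text
clock: 23.55
position: [0.5508, 0.1662, 0.1288]
tcp_rot: [0.0, 0.526, 0.851, 0.0]
contact_force: [1.1, -3.1, 5.3]
opening: 0.0107
grip_force: 60.1
```

```bash
python3 st.py
```

```text
23.55 [0.5508 0.1662 0.1288] psi 116.54 j6 -0.259 F [ 1.14 -3.1   5.26] M [-0.728 -0.159  0.226] grip 0.0107 60.1
```

Steady. I'll go on in 0.1 rad steps.

Call:
{"api": "move_arm", "payload": {
  "motion": [255,0,0,0.0001,0.05,255,0,0,0.0001,0.1,255,0,0,0.0001,0.1]
}}

```text
clock: 23.85
position: [0.5507, 0.1661, 0.1287]
tcp_rot: [0.0, 0.568, 0.823, -0.0]
contact_force: [1.0, -3.3, 5.7]
opening: 0.0107
grip_force: 60.1
```

```bash
python3 st.py
```

```text
23.85 [0.5507 0.1661 0.1287] psi 110.77 j6 -0.158 F [ 0.96 -3.33  5.7 ] M [-0.7   -0.037  0.272] grip 0.0107 60.1
```

Call:
{"api": "move_arm", "payload": {
  "motion": [255,0,0,0.0001,0.05,255,0,0,0.0002,0.1,255,0,0,0.0002,0.1]
}}

```text
clock: 24.15
position: [0.5507, 0.1662, 0.1286]
tcp_rot: [0.0, 0.608, 0.794, 0.0]
contact_force: [0.1, -4.2, 6.1]
opening: 0.0109
grip_force: 60.3
```

```bash
python3 st.py
```

```text
24.15 [0.5507 0.1662 0.1286] psi 105.04 j6 -0.058 F [ 0.1  -4.16  6.13] M [-0.78  -0.039  0.233] grip 0.0109 60.3
```

Call:
{"api": "move_arm", "payload": {
  "motion": [255,0,0,0,0.05,255,0,0,0,0.1,255,0,0,0,0.1]
}}

```text
clock: 24.45
position: [0.5507, 0.1661, 0.1286]
tcp_rot: [0.0, 0.647, 0.762, 0.0]
contact_force: [-0.0, -3.5, 6.5]
opening: 0.0104
grip_force: 60.2
```

```bash
python3 st.py
```

```text
24.45 [0.5507 0.1661 0.1286] psi 99.31 j6 0.042 F [-0.05 -3.53  6.5 ] M [-0.74   0.001  0.212] grip 0.0104 60.2
```

Call:
{"api": "move_arm", "payload": {
  "motion": [255,0,0,0,0.05,255,0,0,0,0.1,255,0,0,0,0.1]
}}

```text
clock: 24.75
position: [0.5507, 0.1661, 0.1285]
tcp_rot: [0.0, 0.685, 0.729, -0.0]
contact_force: [0.3, -3.5, 6.1]
opening: 0.0107
grip_force: 60.2
```

```bash
python3 st.py
```

```text
24.75 [0.5507 0.1661 0.1285] psi 93.58 j6 0.142 F [ 0.32 -3.5   6.06] M [-0.743  0.057  0.235] grip 0.0107 60.2
```

A = 305°, still steady.

Call:
{"api": "move_arm", "payload": {
  "motion": [255,0,0,0,0.05,255,0,0,0,0.1,255,0,0,0,0.1]
}}

```text
clock: 25.05
position: [0.5506, 0.1661, 0.1285]
tcp_rot: [0.0, 0.72, 0.694, -0.0]
contact_force: [0.8, -3.5, 5.7]
opening: 0.0108
grip_force: 60.2
```

```bash
python3 st.py
```

```text
25.05 [0.5506 0.1661 0.1285] psi 87.85 j6 0.242 F [ 0.82 -3.48  5.73] M [-0.74  -0.003  0.285] grip 0.0108 60.2
```

Call:
{"api": "move_arm", "payload": {
  "motion": [255,0,0,0,0.04,255,0,0,0,0.08,255,0,0,0,0.08]
}}

```text
clock: 25.35
position: [0.5506, 0.1661, 0.1284]
tcp_rot: [0.0, 0.747, 0.664, -0.0]
contact_force: [0.3, -4.1, 6.6]
opening: 0.0104
grip_force: 60.1
```

```bash
python3 st.py
```

```text
25.35 [0.5506 0.1661 0.1284] psi 83.28 j6 0.321 F [ 0.26 -4.07  6.59] M [-0.784  0.025  0.253] grip 0.0104 60.1
```

Call:
{"api": "move_arm", "payload": {
  "motion": [255,0,0,0.0001,0.05,255,0,0,0.0001,0.1,255,0,0,0.0001,0.1]
}}

```text
clock: 25.65
position: [0.5505, 0.1661, 0.1284]
tcp_rot: [0.0, 0.78, 0.626, -0.0]
contact_force: [0.4, -4.2, 5.4]
opening: 0.0105
grip_force: 60.2
```

```bash
python3 st.py
```

```text
25.65 [0.5505 0.1661 0.1284] psi 77.53 j6 0.422 F [ 0.36 -4.24  5.38] M [-0.766  0.079  0.217] grip 0.0105 60.2
```

A = 321°.

Call:
{"api": "move_arm", "payload": {
  "motion": [255,0,0,0,0.05,255,0,0,0.0001,0.1,255,0,0,0.0001,0.1]
}}

```text
clock: 25.95
position: [0.5505, 0.1661, 0.1283]
tcp_rot: [0.0, 0.81, 0.586, -0.0]
contact_force: [-0.5, -2.5, 6.5]
opening: 0.0106
grip_force: 60.2
```

```bash
python3 st.py
```

```text
25.95 [0.5505 0.1661 0.1283] psi 71.81 j6 0.522 F [-0.52 -2.52  6.46] M [-0.767  0.103  0.236] grip 0.0106 60.2
```

Call:
{"api": "move_arm", "payload": {
  "motion": [255,0,0,0,0.05,255,0,0,0,0.1,255,0,0,0,0.1]
}}

```text
clock: 26.25
position: [0.5505, 0.1661, 0.1283]
tcp_rot: [0.0, 0.838, 0.545, -0.0]
contact_force: [-0.5, -3.3, 6.5]
opening: 0.0108
grip_force: 60.2
```

```bash
python3 st.py
```

```text
26.25 [0.5505 0.1661 0.1283] psi 66.08 j6 0.622 F [-0.47 -3.31  6.51] M [-0.742  0.065  0.271] grip 0.0108 60.2
```

Call:
{"api": "move_arm", "payload": {
  "motion": [255,0,0,0,0.05,255,0,0,0.0001,0.1,255,0,0,0.0001,0.1]
}}

```text
clock: 26.55
position: [0.5505, 0.1661, 0.1282]
tcp_rot: [0.0, 0.865, 0.503, -0.0]
contact_force: [-1.0, -3.9, 6.4]
opening: 0.0108
grip_force: 60.2
```

```bash
python3 st.py
```

```text
26.55 [0.5505 0.1661 0.1282] psi 60.35 j6 0.722 F [-0.98 -3.95  6.41] M [-0.761  0.159  0.238] grip 0.0108 60.2
```

A = 339°.

Call:
{"api": "move_arm", "payload": {
  "motion": [255,0,0,0,0.05,255,0,0,0,0.1,255,0,0,0,0.1]
}}

```text
clock: 26.85
position: [0.5504, 0.1662, 0.1281]
tcp_rot: [0.0, 0.889, 0.459, -0.0]
contact_force: [-0.4, -3.9, 6.7]
opening: 0.011
grip_force: 60.2
```

```bash
python3 st.py
```

```text
26.85 [0.5504 0.1662 0.1281] psi 54.62 j6 0.822 F [-0.36 -3.93  6.65] M [-0.725  0.194  0.224] grip 0.011 60.2
```

Call:
{"api": "move_arm", "payload": {
  "motion": [255,0,0,0,0.04,255,0,0,0,0.08,255,0,0,0,0.08]
}}

```text
clock: 27.15
position: [0.5504, 0.1661, 0.1281]
tcp_rot: [0.0, 0.906, 0.423, -0.0]
contact_force: [0.6, -3.2, 6.8]
opening: 0.0106
grip_force: 60.2
```

```bash
python3 st.py
```

```text
27.15 [0.5504 0.1661 0.1281] psi 50.06 j6 0.901 F [ 0.57 -3.22  6.85] M [-0.692  0.196  0.332] grip 0.0106 60.2
```

Torque may be rising at 0.33. I'll take a smaller step.

Call:
{"api": "move_arm", "payload": {
  "motion": [255,0,0,0,0.02,255,0,0,0,0.04,255,0,0,0,0.04]
}}

```text
clock: 27.45
position: [0.5504, 0.1662, 0.1281]
tcp_rot: [0.0, 0.914, 0.405, -0.0]
contact_force: [-1.1, -3.1, 6.4]
opening: 0.0112
grip_force: 60.3
```

```bash
python3 st.py
```

```text
27.45 [0.5504 0.1662 0.1281] psi 47.82 j6 0.941 F [-1.14 -3.11  6.36] M [-0.686  0.181  0.4  ] grip 0.0112 60.3
```

That is the bottom: torque went 0.23 → 0.33 → 0.40, following the shank's 3 N m/rad. I'll stop here, relax the twist, let go and lift clear.

Call:
{"api": "move_arm", "payload": {
  "motion": [255,0,0,0,-0.05,255,0,0,0,-0.12,255,0,0,0,-0.12,0,0,0,0,-0.12,0,0,0,0,-0.12,0,0,0,0,-0.12,0,0,0,0,-0.12,0,0,0,0,-0.12,0,0,0,0,-0.12,0,0,0,0,-0.12,0,0,0,-0.02,-0.12,0,0,0,-0.05,-0.12,0,0,0,-0.08,-0.12,0,0,0,-0.1,-0.12,0,0,0,-0.1,-0.12,0,0,0,-0.1,-0.12,0,0,0,-0.1,-0.12]
}}

```text
clock: 29.15
position: [0.5497, 0.1663, 0.2262]
tcp_rot: [-0.0, 0.889, 0.458, -0.001]
contact_force: [-0.5, -0.0, -1.1]
opening: 0.0853
grip_force: 0.0
```

Run:
```python
import st
from h import *
k,im,d=shot("wrist"); cv2.imwrite("pics/w4.png",im)
f,cx,cy,R,t=k; v,u=np.mgrid[0:420,0:560]; P=(np.stack([(u-cx)/f,(v-cy)/f,np.ones_like(d)],-1)*d[...,None]-t)@R
m=(np.hypot(P[...,0]-.55,P[...,1]-.166)<.06)&(P[...,2]>.135)&(P[...,2]<.165)&(d>0)&(abs(u-280)<90)&(v<330)
p=P[m]; print(len(p),p.mean(0).round(4),np.median(p[:,2]).round(4),[np.round(q,1) for q in cv2.minAreaRect((p[:,:2]*1000).astype(np.float32))])
```

```text
29.15 [0.5497 0.1663 0.2262] psi 54.48 j6 0.824 F [-0.46 -0.04 -1.07] M [ 0.043 -0.016 -0.004] grip 0.0853 0.0
2980 [0.5521 0.1697 0.1493] 0.1495 [array([550.3, 166.4]), array([100.1,  12.1]), np.float64(62.6)]
```

View pics/w4.png

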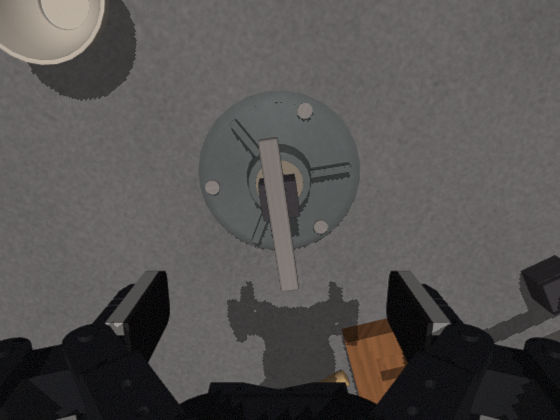

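The wrench stands seated on the tap: its bar is centred at (0.5503, 0.1664), its top has dropped 1.6 mm for the last 148° of turn, which matches the thread, and the gripper is clear of it. Handing in.

```bash
python3 -c "
from h import *
print(workorder.close_job())"
```

```text
the job is handed in; nothing more can be done
None
```

The job is handed in, with no verdict returned: after two back-offs the tap bottomed about 335° on from its start (torque rose to 0.40 N m and I stopped there), and the wrench stands seated on it, let go, with the jar, bowl and spatula untouched.

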